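# Hitch the pull-hook to the roll-out stock tray and draw the tray out

### The job

Take the pull-hook that has the sprung latch and push its mouth onto the headed pin of the loaded roll-out tray until the latch has flipped shut behind the pin; then draw the tray out by the hook to its front stop and let go, leaving the hook lying level on the bench, still latched to the pin. Work gently (the coupling must never take more than 25 N), move the tray with the hook only, and leave the other things on the bench where they are.

Things in the scene. Friction and masses are not known exactly. Their poses are not given: they have to be found in the camera images.
- hook: Pull-hook, dark steel, about 0.45 kg. Origin at underside level where the axis of a fully seated pin lies; +x out of the mouth, +z up. 14 mm plate (z 8 to 22 mm) on three 8 mm high feet, x -110 to 47, y -24 to 28. Bowl's back face x -6. Front feet 8 mm diameter at x 14, y -18.5 and 22.5; rear foot x -98.
- hook_grip (a point): Grip point on the pull-hook's upright rib, hook frame x -65, y 0, z 46 mm, axes as the hook's; fingers close along y, from above. The rib: x -95 to -35, 14 mm thick (y -7 to 7), z 22 to 62, on the 28 mm wide shank.
- hook_mouth (a point): Entry of the pull-hook's mouth, hook frame x 37, y 0, z 15 mm. The mouth is 16 mm wide (y -8 to 8); flared lips ahead of it, x 37 to 47, about 36 mm wide at the tips.
- latch (a joint): Bright sprung latch of the pull-hook, rad: 0 shut across the mouth, 1.5 folded inwards (it only gives inwards). 17 mm long, pivot at hook x 24.5, y 11 mm. A pin opens it from x 32 on and lets it flip shut once within about 4 mm of the seat (x 0); the pin then has up to 17 mm of play. Takes roughly 8 to 12 N.
- dock: Fixed slides carrying the tray. Origin on the bench below the pin (tray in, buffer out); +x points into the tray, which rolls out along -x. Bring the hook with its +x along this +x. Slides x 80 to 270 mm, y -108 to 108; tray front plate at x 80 (tray in), 52 mm high, cartons behind it up to 96 mm high.
- tray (a joint): How far the tray is out, m: 0 fully in, 0.07 at its front stop. It may start up to 0.02 out. About 4 N of slide friction: pushed, it rolls back in to its rear stop.
- pin (a point): On the axis of the upright 12 mm steel pin, 15 mm above the bench; axes as the dock's. The pin stands (z 5 to 34 mm) on a tongue 20 mm wide, z 1 to 5 mm, round-ended, running back to the tray. The tongue is spring-buffered: the pin gives up to 18 mm when pushed along +x, 12 mm when pulled (0.7 N/mm).
- pin_head (a point): Top centre of the pin's head: 24 mm diameter, z 34 to 40 mm, so a hook can only go on from the front. The pull-hook standing on the bench, or lifted by up to about 9 mm, fits between tongue and head.
- plain_hook: Bystander: a similar hook with the same shank and grip rib but with one jaw only and no latch. Not to be used. Origin and axes as for the pull-hook. Either hook may lie left or right.
- tape_roll: Bystander: cardboard reel core, a ring lying flat, 96 mm diameter, 48 high; origin under its centre.
- contactor: Bystander: grey and black contactor, 70 x 44 x 66 mm; origin under its centre.
- carton_tall: Bystander: carton 80 x 80 x 110 mm; origin under its centre.
- carton_flat: Bystander: carton 110 x 80 x 45 mm; origin under its centre.
- screwdriver: Bystander: screwdriver lying on the bench.
- coil: Bystander: black coil ring, 72 mm diameter, 30 high; origin under its centre.
- jar: Bystander: jar 60 mm diameter, 75 high; origin under its centre.
Mind the look-alikes: they are no part of the job. Leave any pink or purple look-alike of the hook alone.

How it is judged:
On the way, in this order (a step that is already met when the one before it is completed fails the run):
1. the pin is in the pull-hook's mouth and the latch has shut behind it, the tray not yet drawn out (x of pin in the frame of hook between -0.006 and 0.02 m and y of pin in the frame of hook between -0.006 and 0.006 m and value of joint latch below 0.12 rad and value of joint tray below 0.03 m), for 0.1 s.
2. the tray is drawn out to its front stop, still latched to the hook (x of pin in the frame of hook between -0.006 and 0.02 m and y of pin in the frame of hook between -0.006 and 0.006 m and value of joint latch below 0.12 rad and value of joint tray above 0.063 m), for 0.2 s.
At the end, for the whole second after the job is handed in: The pin is in the pull-hook's mouth (-6 to 20 mm along the hook's x from the seat, within 6 mm sideways) with the latch shut behind it (below 0.12 rad), the tray is out by more than 63 of its 70 mm, and the hook lies level (within 0.08 rad) and still on the bench (lifted less than 6 mm), released (all of step 2 and height (world z) of hook below 0.006 m and angle between hook's own z axis and vertical below 0.08 rad and linear speed of hook below 0.02 m/s); the robot touches nothing.
It fails at once if more than 25 N between the pull-hook and the tray's coupling or tray (contact force between hook and dock above 25 N).
It fails at once if the robot itself pushes or pulls the tray, slides or pin (over 2 N) (contact force between any of the fingers, the arm and dock above 2 N).
It fails at once if another thing on the bench is moved by more than 25 mm (distance of any of plain_hook, tape_roll, contactor, carton_tall, carton_flat, screwdriver, coil, jar from where it was at the start of the episode above 0.025 m).
It also fails if it takes over 72 s, if anything falls off the work surface, if the arm or the gripper's body presses on something with over 40 N, if the wrist force passes 120 N, or if a joint passes its speed limit or range.

### The arm

A 6-joint arm with a two-finger parallel gripper is mounted at the origin on the work surface. World frame = base frame: x ahead of the robot, y to its left, z up, the work surface at z = 0. Lengths are in m, angles in rad, forces in N, time in s.
With the tool pointing down it reaches from about 0.4 to 0.825 m from the base axis. Payload 7 kg.
Tool frame: the origin (TCP) lies on the mounting face of the last link; the fingertips stand arm.tcp_to_tips ahead of it and the grasp point (between the pads) lies 159 mm ahead of it (arm.tcp_to_tips is the distance from the TCP to the fingertips, in m); z points along the fingers, y is the direction in which the jaws open and shut (so a half turn about z gives the same grasp; the last joint's range is limited). The gripper opens to 88 mm and grips with 3 to 60 N. Pads are 19 mm wide; open, the fingers measure 130 mm over their backs; the gripper's body (78 mm by 193 mm) begins 47 mm behind the grasp point.
Start: joints at [1.426, 0.359, 0.012, 0, -1.224, -0.288], TCP at [0.283, 0.613, 0.405] pointing down, gripper open.
Joint ranges: [-3.07, 3.07], [-1.43, 2.12], [-1.02, 1.25], [-3.03, 1.67], [-3.05, -0], [-3.03, 3.03]. Speed limits (rad/s): [2.39, 2.39, 3.01, 3.14, 3.14, 3.14].

### API

Orientations are given as [roll, pitch, yaw] about the fixed x, y, z axes, in that order (R = Rz(yaw) Ry(pitch) Rx(roll)).
In Python, from station import arm, cams, job_done, finder gives the robot as it stands.
- The arm moves only by the tool play_rows, never from a script. Its argument "targets" is a list that holds one entry, the list of rows, each a list of 4 numbers: the shift along the tool's x, y, z in m, then the turn about the tool's z in degrees. A call has 1 to 5 rows; each row is the pose to reach, as a shift and turn from the pose commanded when the call began, along the tool's axes at that moment; what a row does not reach only later rows make up. A row lasts 1/8 s, in which the tool goes at most 62.5 mm and 10.7 degrees, less where a joint would pass 70% of its speed; a pose out of reach is approached as far as the arm can. A call with a gripper value outside its range is refused whole. "grip" is the closure in counts, from 0 (fully open) to 255 (shut), set as the call begins (left out, the last holds). The fingers move at their own pace and stop on an object; "newtons" is the grip in N (left out, the last holds). Time passes only in rows, so rows that repeat a pose let the fingers close. It gives the time, the measured TCP pose, the force and the opening at its end, in the units of the state.
- arm.get_state(): the state, without advancing time (a new reading comes with each control period).
- cams.grab_frame(name): name is "side" or "top" or "wrist"; returns (picture, depth): 480x640x3 uint8, red, green, blue; 480x640 float32, m along the optical axis (not along the pixel's ray), 0 where there is no reading.
- cams.camera_params(name): a dict with "intrinsics" (3x3 intrinsics, pixels), "position" and "attitude" of the camera in the world. Camera axes: x right, y down, z forward; pixel columns grow to the right and rows downward; lengths in m; the calibration is good to about 2 mm. The wrist camera is an equidistant fisheye: a pixel r from the principal point sees the ray r / f radians off the axis. A picture is of the moment at which its call begins: read the wrist's pose just before it. camera_params takes no time and is no camera call; for the wrist camera it gives the pose at the moment of the call.
- job_done(): hands the job in, once; it reports no verdict.
Trained networks look in the newest picture that a camera, given by its name, has taken for a name from the list of things; names that differ only in an ending like _2 or _b are one class to them, and where a whole thing is asked for, a point or a joint stands for the part that bears it (a point fixed in the world has none). Each returns a list of dicts, best first, with "score" (0 to 1); they miss things now and then, are a little off and sometimes report something else, mostly with a low value. They report only what shows in the picture. A call takes as long as a camera call. They do not tell look-alikes from the thing itself.
- finder.find_in(camera, query): "xyz" ([x, y, z] in m, in world coordinates, good to about 4 mm: the middle of the surface that is visible of it).
- finder.masks_of(camera, query): "mask" (480x640 bool, what is visible of it).
The state is a dict: "t": time; "q": joint angles; "qd": joint speeds; "joint_efforts": joint torques, N m; "eef_pos": TCP position; "ee_rot": TCP orientation; "force": force on the tool from outside, world axes, zero at the start; "moment": the same for the moment, N m; "width": finger opening in m.
Only numpy, scipy, OpenCV 4.12 (cv2) and the standard library are available. Lean on these libraries where they do the work, as an engineer would, in place of code of your own. Each camera call takes 0.05 s, during which the arm holds its last target. There are 200 camera calls.

## Working session

There is one attempt and no reset: what is moved stays moved. The work goes in short steps, Python scripts to look and compute and a tool call to move; the robot and the scene stay as the last step left them, time stands still between calls to the robot, and variables do not carry over. Pictures are saved under pics/ and viewed, about 8 in all and at most 12, crops included, and the job is handed in when it is done.

Besides the shell and the picture viewer there is one more tool, called after ">>>" as name([rows], argument=value, ...), one row to a line, values as JSON. play_rows: Moves the arm, as the interface text tells. Its arguments: {"type":"object","properties":{"targets":{"type":"array","items":{"type":"array","items":{"type":"array","items":{"type":"number"}}}},"grip":{"type":"number"},"newtons":{"type":"number"}},"required":["targets"]}

```bash
ls; mkdir -p pics; python3 - <<'E'
from station import arm,cams,finder
import cv2,numpy as np
s=arm.get_state();print(s, arm.tcp_to_tips)
p,d=cams.grab_frame("top");np.savez('top.npz',p=p,d=d)
cv2.imwrite('pics/top1.png',p[:,:,::-1])
print(cams.camera_params("top"))
for q in ["hook","plain_hook","latch","hook_grip","pin_head","hook_mouth","dock","pin"]:
    try:
        r=finder.find_in("top",q);print(q,[(np.round(a['xyz'],3).tolist(),round(a['score'],2)) for a in r])
    except Exception as e: print(q,e)
E
```

```text
pics
{'t': 0.0, 'q': array([ 1.42611275e+00,  3.59417647e-01,  1.10442565e-02, -3.68334116e-04,
       -1.22410774e+00, -2.88116384e-01]), 'qd': array([ 0.00027143, -0.00047408,  0.00141754, -0.00125519, -0.0001086 ,
        0.00220787]), 'joint_efforts': array([ 1.38869789e-03, -5.82719314e+01,  2.93048644e+01,  6.99741885e+00,
        6.85591658e-03, -1.58814692e-04]), 'eef_pos': array([0.28301009, 0.61258684, 0.40369291]), 'ee_rot': array([ 3.13987890e+00, -1.46800659e-04, -4.32925283e-01]), 'force': array([ 0.67377476, -0.21621801, -0.16499922]), 'moment': array([ 0.01555965,  0.02651026, -0.06415471]), 'width': 0.08758719842421189} 0.1781
{'intrinsics': array([[504.51086435,   0.        , 315.42936261],
       [  0.        , 504.51086435, 240.38632093],
       [  0.        ,   0.        ,   1.        ]]), 'position': array([ 0.33411866, -0.00341075,  1.38011252]), 'attitude': array([-2.98039002, -0.00393916, -1.5851064 ])}
hook [([0.801, -0.172, 0.019], 0.94), ([0.279, 0.302, 0.027], 0.59), ([0.538, 0.215, 0.02], 0.56)]
plain_hook [([0.529, -0.199, 0.024], 0.8)]
latch [([0.531, 0.214, 0.018], 0.42)]
hook_grip [([0.8, -0.169, 0.025], 0.96), ([0.532, 0.218, 0.019], 0.87), ([0.28, 0.304, 0.018], 0.87)]
pin_head [([0.687, 0.064, 0.006], 0.64), ([0.528, -0.199, 0.025], 0.55)]
hook_mouth [([0.798, -0.173, 0.022], 0.9), ([0.535, 0.217, 0.021], 0.85), ([0.282, 0.302, 0.02], 0.64)]
dock [([0.817, 0.064, 0.054], 0.62), ([0.684, 0.062, 0.005], 0.26)]
pin [([0.686, 0.066, 0.007], 0.68), ([0.584, -0.408, 0.075], 0.59)]
```

View pics/top1.png

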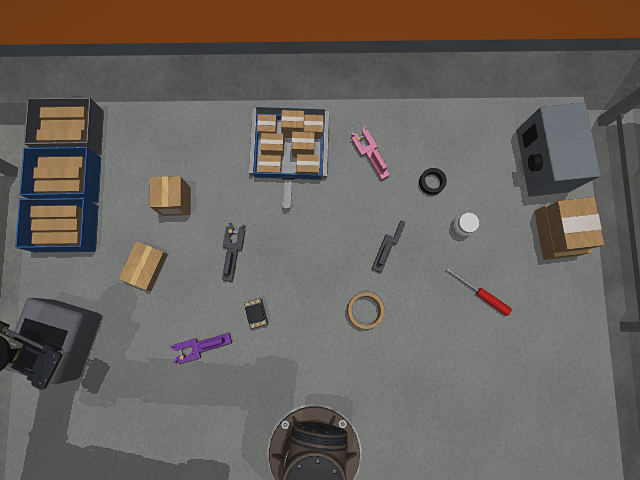

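Candidates for the hook:
- pink at (370,152)
- purple at (201,347)
- dark at (388,247), with one jaw (the plain hook)
- dark at (233,251), with two jaws and a bright bit (the latch)

I choose (233,251) and check it and the pin in one crop.

```bash
cat > h.py <<'E'
import numpy as np,cv2
from scipy.spatial.transform import Rotation as R
def ray(c,uv):
    K=c['intrinsics'];Rm=R.from_euler('xyz',c['attitude']).as_matrix()
    uv=np.atleast_2d(uv).astype(float)
    return np.c_[(uv[:,0]-K[0,2])/K[0,0],(uv[:,1]-K[1,2])/K[1,1],np.ones(len(uv))]@Rm.T
def to_plane(c,uv,z):
    r=ray(c,uv);p=np.array(c['position']);return p+r*((z-p[2])/r[:,2])[:,None]
def fray(c,uv):
    K=c['intrinsics'];Rm=R.from_euler('xyz',c['attitude']).as_matrix()
    uv=np.atleast_2d(uv).astype(float);x=(uv-K[:2,2])/K[0,0];r=np.linalg.norm(x,axis=1)
    return np.c_[x*np.sinc(r/np.pi)[:,None]**1*1.0,np.cos(r)]@Rm.T
def f_plane(c,uv,z):
    r=fray(c,uv);p=np.array(c['position']);return p+r*((z-p[2])/r[:,2])[:,None]
def fproj(c,P):
    K=c['intrinsics'];Rm=R.from_euler('xyz',c['attitude']).as_matrix()
    q=(np.atleast_2d(P)-c['position'])@Rm;rho=np.linalg.norm(q[:,:2],axis=1)
    return q[:,:2]/rho[:,None]*(np.arctan2(rho,q[:,2])*K[0,0])[:,None]+K[:2,2]
E
python3 - <<'E'
from station import arm,cams,finder
from h import *
f=np.load('top.npz');p=f['p'];d=f['d']
a=cv2.resize(p[215:290,195:270],(400,400),interpolation=cv2.INTER_CUBIC)
b=cv2.resize(p[150:225,250:325],(400,400),interpolation=cv2.INTER_CUBIC)
cv2.imwrite('pics/crop1.png',np.hstack([a,b])[:,:,::-1])
print(cams.camera_params("wrist"));
c=cams.camera_params("top")
cams.grab_frame("top")
for q in ["hook","pin_head","pin","dock"]:
    for r in finder.masks_of("top",q):
        m=r['mask'];v,u=np.nonzero(m);P=to_plane(c,np.c_[u,v],0.02)[:,:2]
        w,e=np.linalg.eigh(np.cov(P.T));print(q,r['score'],m.sum(),u.mean(),v.mean(),P.mean(0),e[:,1],u.min(),u.max(),v.min(),v.max())
E
```

```text
{'intrinsics': array([[371.64829954,   0.        , 316.17112965],
       [  0.        , 371.64829954, 244.05727765],
       [  0.        ,   0.        ,   1.        ]]), 'position': array([0.35337442, 0.58121026, 0.38409769]), 'attitude': array([ 2.85185637e+00, -1.00512584e-03, -2.00343344e+00])}
hook 0.96 626 371.3338658146965 153.65335463258785 [ 0.80018985 -0.17254066] [-0.86955503 -0.49383605] 353 388 129 178
hook 0.83 682 231.75953079178885 250.28445747800586 [0.53123485 0.21606207] [-0.98889561  0.14861179] 223 244 224 280
hook 0.81 671 200.15797317436662 346.72280178837553 [0.2751639  0.29619429] [-0.28887576  0.9573666 ] 174 230 334 362
hook 0.4 521 464.50287907869483 224.6890595009597 [ 0.59333205 -0.42226085] [-0.47776484  0.87848777] 451 478 213 237
pin_head 0.67 544 464.5625 224.8933823529412 [ 0.59276134 -0.42239116] [-0.53827047  0.84277215] 451 478 213 237
pin_head 0.49 227 287.03083700440527 195.1850220264317 [0.68322922 0.06493367] [-0.9966486   0.08180196] 282 291 180 210
pin 0.47 238 286.88655462184875 195.44117647058823 [0.68250728 0.06533604] [-0.9954176   0.09562326] 281 291 180 210
dock 0.68 5906 288.69793430409754 143.94480189637656 [0.83210021 0.05944238] [-9.99999884e-01 -4.81797073e-04] 249 328 104 210
```

View pics/crop1.png

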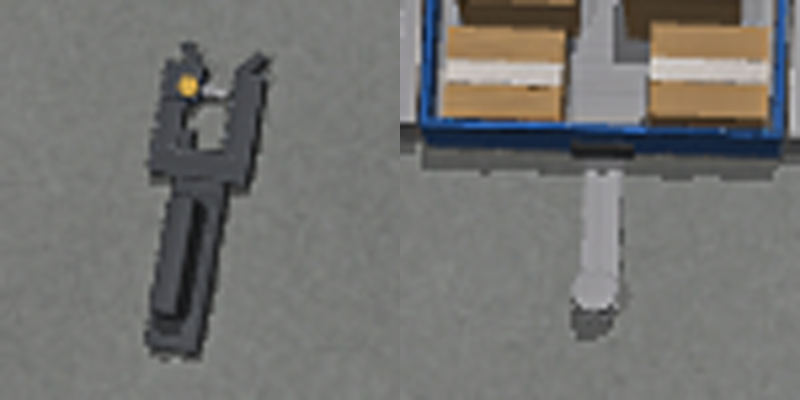

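The crop confirms the choice: the dark hook at (233,251) has two jaws, a yellow pivot and a bright latch. The pin head is at the free end of the tongue, around (286.6,204.4).

```bash
cat >> h.py <<'E'
def tool_shift(s,P):  # world TCP target -> tool-frame shift
    return R.from_euler('xyz',s['ee_rot']).inv().apply(np.array(P)-s['eef_pos'])
E
python3 - <<'E'
from station import arm,cams
from h import *
c=cams.camera_params("top")
A=to_plane(c,[230.25,230.9],.024)[0];B=to_plane(c,[227.8,280.6],.022)[0]
v=(A-B)[:2];yaw=np.arctan2(v[1],v[0])-np.arctan2(11,134.5);h=np.array([np.cos(yaw),np.sin(yaw)])
O=B[:2]+.110*h;G=O-.065*h;print(A,B,np.hypot(*v),'yaw',np.degrees(yaw),'O',O,'G',G)
print('pin',to_plane(c,[286.6,204.4],.04))
s=arm.get_state();print(tool_shift(s,[G[0]-.02,G[1],.40]))
E
```

```text
[0.58395551 0.22022047 0.024     ] [0.44848357 0.22540199 0.022     ] 0.1355709967451273 yaw -6.86587097084418 O [0.55769473 0.21225198] G [0.49316086 0.22002244]
pin [[0.65225169 0.06524276 0.04      ]]
[0.33724973 0.27681103 0.00466022]
```

>>> play_rows([
  [[0.05,0.041,0,-4],[0.1,0.082,0,-8],[0.15,0.123,0,-12],[0.2,0.164,0,-16],[0.25,0.205,0,-17.9]],
], grip=0)

```text
t: 1.32
eef_pos: [0.4199, 0.3296, 0.4051]
ee_rot: [-3.141, -0.001, -0.118]
force: [2.1, 1.2, 0.2]
width: 0.0881
```

```bash
python3 - <<'E'
from station import arm
from h import *
s=arm.get_state();print(s['t'],s['eef_pos'],s['ee_rot'],tool_shift(s,[.473,.22,.40]))
E
```

```text
1.325 [0.41985957 0.32961139 0.40506856] [-3.14080768e+00 -5.33078929e-04 -1.18294885e-01] [0.06570258 0.10257774 0.00502307]
```

>>> play_rows([
  [[0.025,0.04,0.01,0],[0.05,0.08,0.03,0],[0.066,0.103,0.055,0],[0.066,0.103,0.055,0]],
])

```text
t: 1.82
eef_pos: [0.4726, 0.2193, 0.348]
ee_rot: [3.139, 0.002, -0.123]
force: [-0.1, -0.4, 0.1]
width: 0.0877
```

```bash
python3 - <<'E'
from station import arm,cams,finder
from h import *
c=cams.camera_params("wrist");s=arm.get_state()
p,d=cams.grab_frame("wrist");np.savez('w1.npz',p=p,d=d);cv2.imwrite('pics/w1.png',p[:,:,::-1])
print(s['eef_pos'],s['ee_rot'],c['position'],c['attitude'])
for q in ["hook","pin_head","hook_grip","hook_mouth","latch"]:
    r=finder.find_in("wrist",q);print(q,[(np.round(a['xyz'],3).tolist(),round(a['score'],2)) for a in r])
E
```

```text
[0.4725779  0.21926127 0.34802838] [ 3.13915874e+00  2.25993413e-03 -1.23365838e-01] [0.54935435 0.21069219 0.3273645 ] [ 2.84928729 -0.00344873 -1.69396634]
hook [([0.294, 0.268, 0.016], 0.84)]
pin_head [([0.65, 0.071, 0.021], 0.88)]
hook_grip [([0.541, 0.22, 0.024], 0.69), ([0.296, 0.27, 0.016], 0.59)]
hook_mouth [([0.542, 0.223, 0.019], 0.89), ([0.297, 0.269, 0.018], 0.75)]
latch [([0.649, 0.067, 0.029], 0.57)]
```

View pics/w1.png

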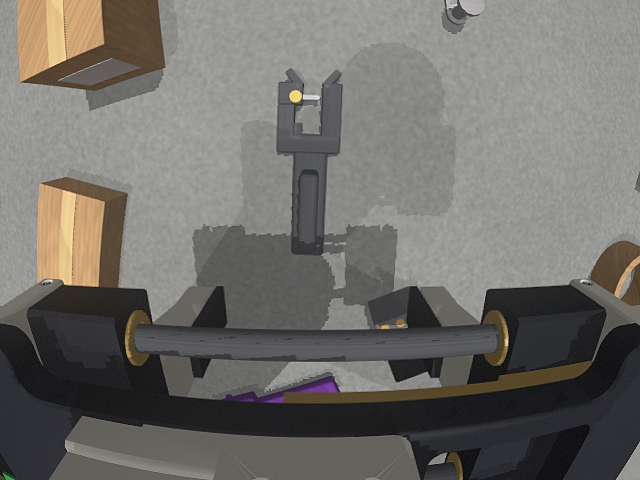

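The hook lies along the picture's column: pivot (295,97), tail centre (308,252), lip tips (290,71) and (338,72), rib top (309,172) to (309,238). The pin head is at the upper edge, around (470,5).

```bash
python3 - <<'E'
from station import arm,cams
from h import *
from scipy.optimize import least_squares
f=np.load('w1.npz');p=f['p'];c=cams.camera_params("wrist");s=arm.get_state()
print(c['position'])
pts=[((295,96.5),(.0245,.011,.024)),((291,252.5),(-.110,.014,.022)),((322,252.5),(-.110,-.014,.022)),((308.5,171),(-.035,0,.062))]
pts=pts[:3]
f_=lambda x:np.ravel([f_plane(c,uv,m[2])[0][:2]-(x[:2]+R.from_euler('z',x[2]).as_matrix()[:2,:2]@m[:2]) for uv,m in pts])
r=least_squares(f_,[.55,.21,-.12]);O=r.x;print('O',O[:2],np.degrees(O[2]),r.fun*1e3)
Rm=R.from_euler('z',O[2]).as_matrix()
M=np.array([[.0245,.011,.024],[-.11,.014,.022],[-.11,-.014,.022],[-.035,.007,.062],[-.035,-.007,.062],[-.095,.007,.062],[-.095,-.007,.062],[-.0,.008,.022],[0,-.008,.022],[.047,.018,.022],[.047,-.018,.022],[-.006,0,.022]])
W=M@Rm.T+[O[0],O[1],0];uv=fproj(c,W);print(np.round(uv).tolist())
G=Rm@[-.065,0,0]+[O[0],O[1],0];print('G',G, tool_shift(s,[G[0],G[1],.205]),'turn',np.degrees(s['ee_rot'][2]-O[2]))
print('pin', f_plane(c,[470,5],.04))
im=p.copy()
for u,v in uv: cv2.circle(im,(int(round(u)),int(round(v))),1,(0,255,0),-1)
cv2.imwrite('pics/w1o.png',cv2.resize(im[50:270,220:400],None,fx=2.7,fy=2.7,interpolation=cv2.INTER_CUBIC)[:,:,::-1])
E
```

```text
[0.54933596 0.21400058 0.33001565]
O [0.56005898 0.21940806] -7.728851037103271 [-1.3934337   0.02852556  0.41256839 -0.46901674  0.98086532  0.44049118]
[[295.0, 95.0], [291.0, 253.0], [323.0, 254.0], [296.0, 171.0], [316.0, 171.0], [296.0, 251.0], [315.0, 251.0], [298.0, 124.0], [318.0, 125.0], [287.0, 69.0], [331.0, 69.0], [308.0, 132.0]]
G [0.49564947 0.22814959 0.        ] [ 0.02220224 -0.00852237  0.14545724] turn 0.8999667940313416
pin [[0.65265486 0.0740366  0.04      ]]
```

View pics/w1o.png

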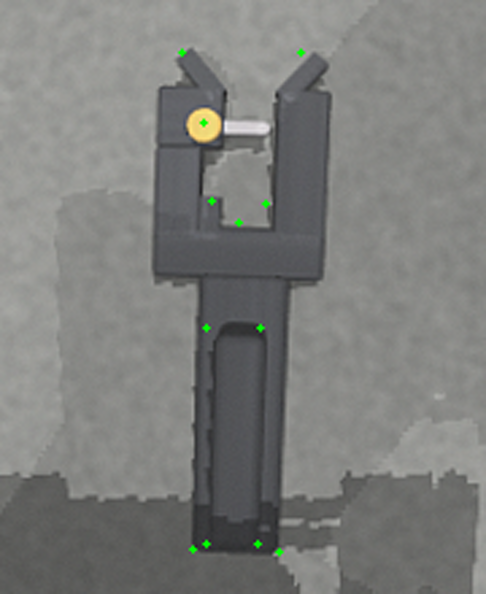

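```bash
cat >> h.py <<'E'
def avgcam(cams,n=40):
    L=[cams.camera_params("wrist") for _ in range(n)]
    P=np.array([l['position'] for l in L]);A=R.from_euler('xyz',[l['attitude'] for l in L])
    return dict(intrinsics=L[0]['intrinsics'],position=P.mean(0),attitude=A.mean().as_euler('xyz')),P.std(0)
def fit(c,uv,M,x0):
    from scipy.optimize import least_squares
    uv=np.array(uv,float);M=np.array(M)
    W=lambda x:M@R.from_euler('z',x[2]).as_matrix().T+[x[0],x[1],0]
    r=least_squares(lambda x:(fproj(c,W(x))-uv).ravel(),x0,loss='soft_l1');return r.x,(fproj(c,W(r.x))-uv)
E
python3 - <<'E'
from station import arm,cams
from h import *
c,sd=avgcam(cams);print(c['position'],c['attitude'],sd)
L=[arm.get_state() for _ in range(5)];print(np.array([l['eef_pos'] for l in L]),[l['t'] for l in L],L[0]['ee_rot'])
crop=[(247,228),(250,95),(236.5,551),(241,325),(193,551),(280,551),(236,276)]
uv=[(220+a/2.7,50+b/2.7) for a,b in crop]
M=[(-.006,0,.022),(.037,0,.022),(-.11,0,.022),(-.035,0,.062),(-.11,.014,.022),(-.11,-.014,.022),(-.02,.002,.022)]
x,e=fit(c,uv[:6],M[:6],[.56,.22,-.13]);print(x,np.degrees(x[2]),e)
s=L[0];Rm=R.from_euler('z',x[2]).as_matrix();G=Rm@[-.065,0,0]+[x[0],x[1],0]
print('G',G,tool_shift(s,[G[0],G[1],.205]),'turn',np.degrees(s['ee_rot'][2]-x[2]));print('pin',f_plane(c,[470,5],.04))
E
```

```text
[0.54933596 0.21400058 0.33001565] [ 2.85249906e+00  6.48332881e-05 -1.68981377e+00] [1.11022302e-16 0.00000000e+00 1.66533454e-16]
[[0.47243849 0.22218623 0.35042719]
 [0.47243849 0.22218623 0.35042719]
 [0.47243849 0.22218623 0.35042719]
 [0.47243849 0.22218623 0.35042719]
 [0.47243849 0.22218623 0.35042719]] [2.125, 2.125, 2.125, 2.125, 2.125] [-3.14050245e+00 -9.28223400e-04 -1.19186514e-01]
[ 0.5586559   0.21683991 -0.15110077] -8.65743646149533 [[-0.32909575 -1.34477888]
 [ 0.2280922  -3.54009876]
 [ 0.05538425  0.32850462]
 [-0.0740608   2.28436996]
 [ 0.1457891  -0.17378299]
 [-0.01666553  0.81818993]]
G [0.49439652 0.22662412 0.        ] [ 0.02113957 -0.00685875  0.14545444] turn 1.8285522184234002
pin [[0.65265486 0.0740366  0.04      ]]
```

>>> play_rows([
  [[0.012,-0.002,0.03,1],[0.0217,-0.0037,0.065,1.9],[0.0217,-0.0037,0.07,1.9],[0.0217,-0.0037,0.07,1.9]],
])

```text
t: 2.62
eef_pos: [0.4944, 0.2229, 0.2803]
ee_rot: [3.141, -0.0, -0.152]
force: [-0.2, -0.5, -0.6]
width: 0.0881
```

```bash
python3 - <<'E'
from station import arm,cams,finder
from h import *
cams.grab_frame("side");cams.grab_frame("side")
c=cams.camera_params("wrist");s=arm.get_state()
p,d=cams.grab_frame("wrist");np.savez('w2.npz',p=p,d=d,pos=c['position'],att=c['attitude'],K=c['intrinsics'])
print(s['eef_pos'],s['ee_rot'],s['force'],c['position'],cams.camera_params("wrist")['position'])
cv2.imwrite('pics/w2.png',cv2.resize(p[0:300,200:500],(600,600),interpolation=cv2.INTER_CUBIC)[:,:,::-1])
E
```

```text
[0.49461183 0.22292226 0.28118148] [-3.14010394e+00 -1.50366918e-03 -1.52548006e-01] [-0.33711137  0.35683181  0.42990152] [0.57117269 0.21218339 0.26080386] [0.5711645  0.21210167 0.26084909]
```

View pics/w2.png

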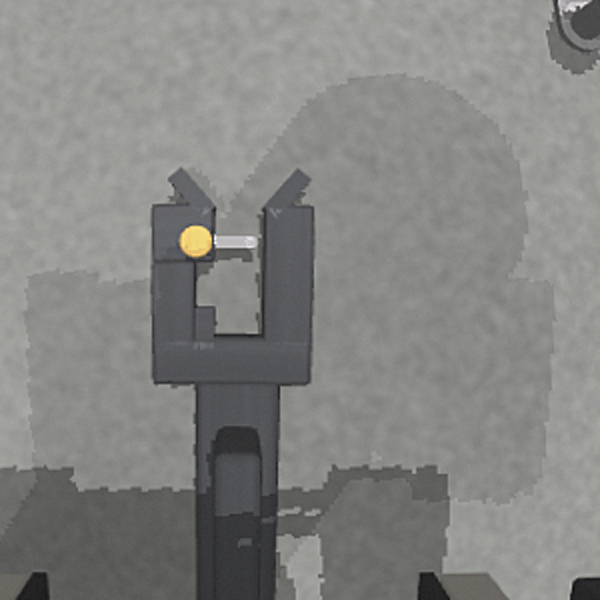

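```bash
python3 - <<'E'
from station import arm,cams
from h import *
f=np.load('w2.npz');c=dict(position=f['pos'],attitude=f['att'],intrinsics=f['K'])
crop=[(238.5,335),(240,208),(238,452),(153,340),(312,340),(239.5,170),(237,595)]
uv=[(200+a/2,b/2) for a,b in crop]
M=[(-.006,0,.022),(.037,0,.022),(-.035,0,.062),(-.006,.028,.022),(-.006,-.024,.022),(.047,0,.022),(-.08,0,.062)]
x,e=fit(c,uv[:6],M[:6],[.56,.22,-.13]);print(x,np.degrees(x[2]));print(e)
s=arm.get_state();Rm=R.from_euler('z',x[2]).as_matrix();G=Rm@[-.065,0,0]+[x[0],x[1],0]
print('G',G,tool_shift(s,[G[0],G[1],.205]),'turn',np.degrees(s['ee_rot'][2]-x[2]))
print('pinhead?',f_plane(c,[200+585/2,13/2],.04))
E
```

```text
[ 0.55665318  0.21252099 -0.16038327] -9.189284637791122
[[-0.05008078  1.00687575]
 [-0.20313377 -2.22774546]
 [ 0.23542223  1.3494264 ]
 [-0.86061995 -1.54361692]
 [ 0.51105253 -0.90358583]
 [ 0.17690741  1.41773852]]
G [0.49248738 0.22290126 0.        ] [-0.00223797  0.000436    0.07620255] turn 0.43926637250761036
pinhead? [[0.64592431 0.08674424 0.04      ]]
```

>>> play_rows([
  [[-0.002,0.0005,0.03,0.4],[-0.002,0.0005,0.06,0.4],[-0.002,0.0005,0.075,0.4],[-0.002,0.0005,0.075,0.4]],
])

```text
t: 3.28
eef_pos: [0.4924, 0.2222, 0.2045]
ee_rot: [3.141, 0.0, -0.16]
force: [0.8, -0.5, 0.7]
width: 0.0872
```

>>> play_rows([
  [[0,0,0,0],[0,0,0,0],[0,0,0,0],[0,0,0,0],[0,0,0,0]],
], grip=255, newtons=30)

```text
t: 3.9
eef_pos: [0.4925, 0.2222, 0.2048]
ee_rot: [-3.141, -0.0, -0.16]
force: [0.2, 0.4, 0.3]
width: 0.0427
```

>>> play_rows([
  [[0,0,0,0],[0,0,0,0],[0,0,0,0]],
])

```text
t: 4.28
eef_pos: [0.4925, 0.2223, 0.2046]
ee_rot: [-3.142, -0.0, -0.16]
force: [1.0, 0.3, -2.2]
width: 0.0137
```

>>> play_rows([
  [[0,0,-0.02,0],[0,0,-0.03,0],[0.006,0.037,-0.03,-2],[0.012,0.074,-0.03,-4],[0.018,0.111,-0.03,-6]],
])

```text
t: 4.9
eef_pos: [0.4921, 0.1086, 0.2344]
ee_rot: [3.141, 0.001, -0.054]
force: [0.2, -0.1, -3.9]
width: 0.0143
```

>>> play_rows([
  [[0.002,0.02,0,-1],[0.002,0.037,0,-1.7],[0.002,0.037,0,-1.7],[0.002,0.037,0,-1.7]],
])

```text
t: 5.4
eef_pos: [0.4925, 0.0729, 0.2346]
ee_rot: [-3.141, -0.0, -0.027]
force: [0.0, 0.3, -4.7]
width: 0.0138
```

```bash
python3 - <<'E'
from station import arm,cams,finder
from h import *
cams.grab_frame("side")
c=cams.camera_params("wrist");s=arm.get_state()
p,d=cams.grab_frame("wrist");np.savez('w3.npz',p=p,d=d,pos=c['position'],att=c['attitude'],K=c['intrinsics'])
print(s['t'],s['eef_pos'],s['ee_rot'],s['force'],s['width'],c['position'],cams.camera_params("wrist")['position'])
for q in ["hook","pin_head","pin"]:
    r=finder.find_in("wrist",q);print(q,[(np.round(a['xyz'],3).tolist(),round(a['score'],2)) for a in r])
cv2.imwrite('pics/w3.png',cv2.resize(p[0:300,120:520],(800,600),interpolation=cv2.INTER_CUBIC)[:,:,::-1])
E
```

```text
5.45 [0.49250805 0.07312782 0.23462795] [-3.14145552e+00 -1.34066711e-04 -2.60832239e-02] [ 0.25788467  0.09915043 -3.18184865] 0.014121757052137805 [0.56989465 0.07210139 0.21413947] [0.56989471 0.0722279  0.21414176]
hook [([0.548, 0.075, 0.053], 0.92), ([0.646, 0.067, 0.002], 0.68)]
pin_head [([0.645, 0.069, 0.004], 0.74)]
pin []
```

View pics/w3.png

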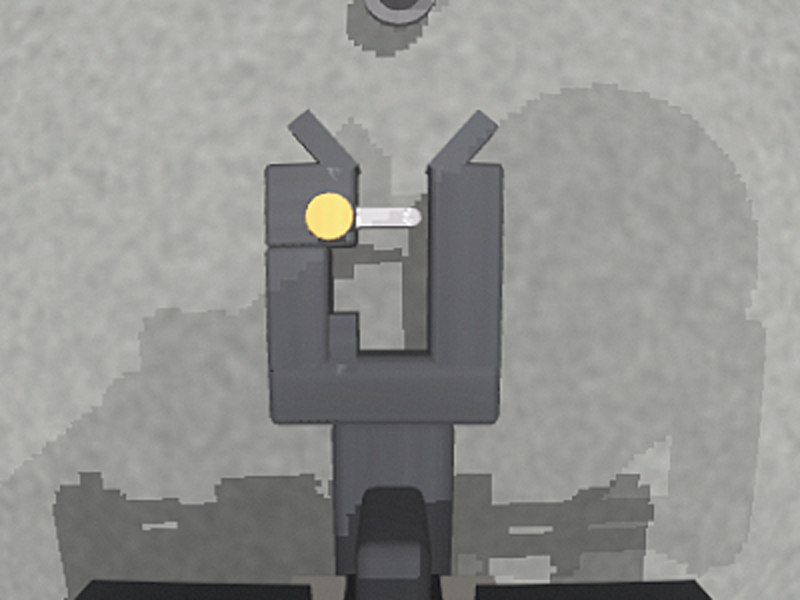

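```bash
python3 - <<'E'
from station import arm,cams
from h import *
f=np.load('top.npz');p=f['p'];d=f['d'];c=cams.camera_params("top")
v,u=np.mgrid[0:480,0:640];uv=np.c_[u.ravel(),v.ravel()]
W=(np.array(c['position'])+ray(c,uv)*d.ravel()[:,None]).reshape(480,640,3)
b=p.astype(int);blue=(b[...,2]>110)&(b[...,0]<70)&(u>240)&(u<335)&(v<190)
# front plate: lowest blue row per column
cols=np.arange(258,322);P=[]
for k in cols:
    r=np.nonzero(blue[:,k])[0]
    r=r[r>165]
    if len(r): P.append((k,r.min(),r.max(),*W[r.min()+1,k]))
P=np.array(P);print(P[::8].round(3))
for col in (1,2):
    q=to_plane(c,P[:,[0,col]],.052);a=np.polyfit(q[:,1],q[:,0],1);print('edge',col,'yaw',-np.degrees(np.arctan(a[0])),'x at y=.066',np.polyval(a,.066),np.std(q[:,0]-np.polyval(a,q[:,1])))
# tray sides
m=(W[...,2]>.025)&(W[...,2]<.05)&(W[...,0]>.62)&(W[...,0]<.68)&(abs(W[...,1]-.066)<.04);print('head pts',m.sum(),W[m].mean(0),uv.reshape(480,640,2)[m].mean(0))
print(W[196:212,282:293,2].round(3))
E
```

```text
[[ 2.58e+02  1.72e+02  1.73e+02  7.37e-01  1.42e-01  5.50e-02]
 [ 2.66e+02  1.73e+02  1.73e+02  7.37e-01  1.21e-01  4.70e-02]
 [ 2.74e+02  1.73e+02  1.73e+02  7.35e-01  9.90e-02  5.10e-02]
 [ 2.83e+02  1.73e+02  1.73e+02  7.34e-01  7.40e-02  5.20e-02]
 [ 2.91e+02  1.74e+02  1.74e+02  7.32e-01  5.20e-02  4.80e-02]
 [ 2.99e+02  1.74e+02  1.74e+02  7.33e-01  3.10e-02  4.40e-02]
 [ 3.07e+02  1.74e+02  1.74e+02  7.31e-01  9.00e-03  5.20e-02]
 [ 3.21e+02  1.66e+02  1.74e+02  7.56e-01 -3.00e-02  4.30e-02]]
edge 1 yaw -0.9765428772709517 x at y=.066 0.7365284023948904 0.0043328744682423585
edge 2 yaw -2.7300493090511515 x at y=.066 0.7354969427981379 0.000828078248068969
head pts 61 [0.65326708 0.06684033 0.04051918] [286. 204.]
[[ 2.00e-03  2.00e-03 -2.00e-03  3.00e-03  6.00e-03  6.00e-03  5.00e-03
   5.00e-03  7.00e-03 -2.00e-03 -5.00e-03]
 [ 2.00e-03  2.00e-03 -3.00e-03  3.00e-03  7.00e-03  3.00e-03  7.00e-03
   4.00e-03  5.00e-03 -4.00e-03 -0.00e+00]
 [ 5.00e-03 -2.00e-03  8.00e-03  5.00e-03  9.00e-03  8.00e-03 -1.00e-03
   0.00e+00  1.00e-03  1.00e-03  0.00e+00]
 [ 3.00e-03  5.00e-03  5
[... 771 characters left out ...]
2.00e-03]
 [ 2.00e-03  4.50e-02  3.80e-02  4.20e-02  4.20e-02  4.50e-02  4.00e-02
   3.70e-02  5.00e-03 -1.00e-03  1.00e-03]
 [ 6.00e-03  3.50e-02  4.00e-02  3.80e-02  3.60e-02  3.70e-02  4.00e-02
   3.40e-02  8.00e-03 -2.00e-03 -5.00e-03]
 [ 5.00e-03  3.00e-03  5.00e-03  3.90e-02  3.70e-02  4.10e-02  1.38e+00
   6.00e-03  4.00e-03  5.00e-03  6.00e-03]
 [ 1.00e-03  1.00e-03  3.00e-03  7.00e-03  6.00e-03  9.00e-03  6.00e-03
   3.00e-03 -2.00e-03  5.00e-03  0.00e+00]
 [ 1.00e-03  4.00e-03 -0.00e+00  5.00e-03  1.10e-02  2.00e-03  3.00e-03
  -0.00e+00  5.00e-03  6.00e-03  6.00e-03]
 [ 1.00e-03 -3.00e-03 -1.00e-03 -2.00e-03  1.00e-03 -4.00e-03  1.00e-03
   1.00e-03 -4.00e-03 -4.00e-03  3.00e-03]]
```

>>> play_rows([
  [[0,0,-0.06,0],[0,0,-0.12,0],[0,0,-0.18,0],[0,0,-0.22,0],[0,0,-0.22,0]],
])

```text
t: 6.28
eef_pos: [0.4928, 0.0731, 0.4582]
ee_rot: [-3.138, -0.006, -0.025]
force: [-0.5, 0.3, -5.3]
width: 0.0139
```

```bash
python3 - <<'E'
from station import arm,cams,finder
from h import *
cams.grab_frame("side");cams.grab_frame("side");cams.grab_frame("side")
c=cams.camera_params("wrist");s=arm.get_state()
p,d=cams.grab_frame("wrist");np.savez('w4.npz',p=p,d=d,pos=c['position'],att=c['attitude'],K=c['intrinsics'])
print(s['t'],s['eef_pos'],s['ee_rot'],s['force'],s['width'],c['position'],cams.camera_params("wrist")['position'])
cv2.imwrite('pics/w4.png',cv2.resize(p[0:220,190:450],(780,660),interpolation=cv2.INTER_CUBIC)[:600,:,::-1])
E
```

```text
6.425 [0.49184076 0.07272294 0.45314956] [ 3.14110433e+00  2.36563121e-03 -2.61993610e-02] [-0.72524719  0.27257293 -4.04613803] 0.013941946188988374 [0.56919259 0.07170675 0.43249291] [0.569269   0.07166528 0.43216602]
```

View pics/w4.png

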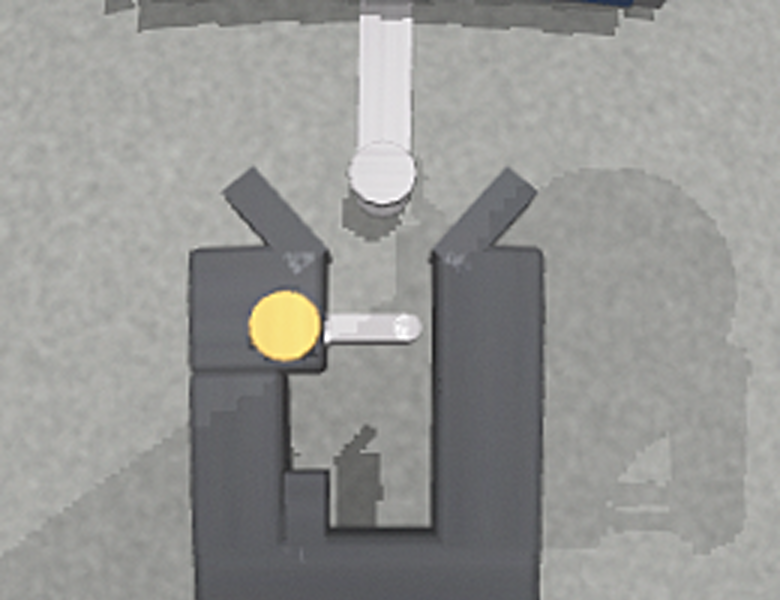

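```bash
python3 - <<'E'
from station import arm,cams
from h import *
f=np.load('w4.npz');c=dict(position=f['pos'],attitude=f['att'],intrinsics=f['K']);s=arm.get_state()
g=lambda a,b,z:f_plane(c,[190+a/3,b/3],z)[0]
pin=g(382,172,.04);print('pin',pin)
t1,t0=[(g(a,y,.005)+g(b,y,.005))/2 for a,b,y in((361,412.5,15),(359.5,410.5,138))];print('tongue',t0,t1,np.degrees(np.arctan2(*(t1-t0)[[1,0]])), (g(361,15,.005)-g(412,15,.005))[1])
h=.4525-.205
for z in (h+.022,):
    m=(g(328,250,z)+g(434,250,z))/2;b=(g(328,529,z)+g(434,529,z))/2;lip=(g(252,168,z)+g(508,168,z))/2
    print('mouth',m,'back',b,'width',g(328,250,z)[1]-g(434,250,z)[1],'len',m[0]-b[0],'yaw',np.degrees(np.arctan2(*(m-b)[[1,0]])),'lip',lip)
O=b+.006*(m-b)/np.linalg.norm(m-b);print('O',O,'in tool',tool_shift(dict(eef_pos=f['pos']*0+s['eef_pos'],ee_rot=s['ee_rot']),O), s['eef_pos'],np.degrees(s['ee_rot']))
E
```

```text
pin [0.6527533  0.06772332 0.04      ]
tongue [0.67393448 0.06587823 0.005     ] [0.7255149 0.0638431 0.005    ] -2.2594592622969185 0.01941607818562717
mouth [0.59218862 0.07049905 0.2695    ] back [0.55116214 0.07155686 0.2695    ] width 0.015172311551978693 len 0.04102648352414151 yaw -1.4769539865968238 lip [0.60487408 0.07030766 0.2695    ]
O [0.55716014 0.07140221 0.2695    ] in tool [ 0.06577103 -0.00062537  0.18319213] [0.49192779 0.07268047 0.45288125] [ 1.79938215e+02  1.64916548e-01 -1.49830101e+00]
```

>>> play_rows([
  [[0.01,0,0.06,0.5],[0.0206,-0.0003,0.12,0.9],[0.0206,-0.0003,0.18,0.9],[0.0206,-0.0003,0.22,0.9],[0.0206,-0.0003,0.235,0.9]],
])

```text
t: 7.1
eef_pos: [0.5117, 0.0718, 0.2162]
ee_rot: [3.138, 0.006, -0.042]
force: [0.5, -0.3, -3.4]
width: 0.0137
```

>>> play_rows([
  [[0,0,0.005,0],[0,0,0.009,0],[0,0,0.009,0],[0,0,0.009,0]],
])

```text
t: 7.6
eef_pos: [0.5133, 0.0726, 0.2117]
ee_rot: [-3.141, -0.002, -0.042]
force: [0.2, -0.4, -3.9]
width: 0.0137
```

```bash
python3 - <<'E'
from station import arm,cams
from h import *
cams.grab_frame("side");cams.grab_frame("side")
c=cams.camera_params("wrist");s=arm.get_state()
p,d=cams.grab_frame("wrist");np.savez('w5.npz',p=p,d=d,pos=c['position'],att=c['attitude'],K=c['intrinsics'])
print(s['t'],s['eef_pos'],np.degrees(s['ee_rot']),s['force'],s['width'])
print(tool_shift(s,[.5125,.0725,.2087]))
cv2.imwrite('pics/w5.png',cv2.resize(p[0:220,190:450],(780,660),interpolation=cv2.INTER_CUBIC)[:600,:,::-1])
E
```

```text
7.7 [0.51319592 0.07257344 0.2114058 ] [-1.79959438e+02 -7.06925036e-02 -2.39203562e+00] [ 0.5449933  -0.97366267 -4.31724582] 0.013555619989996381
[-0.00069559  0.00010434  0.00270487]
```

View pics/w5.png

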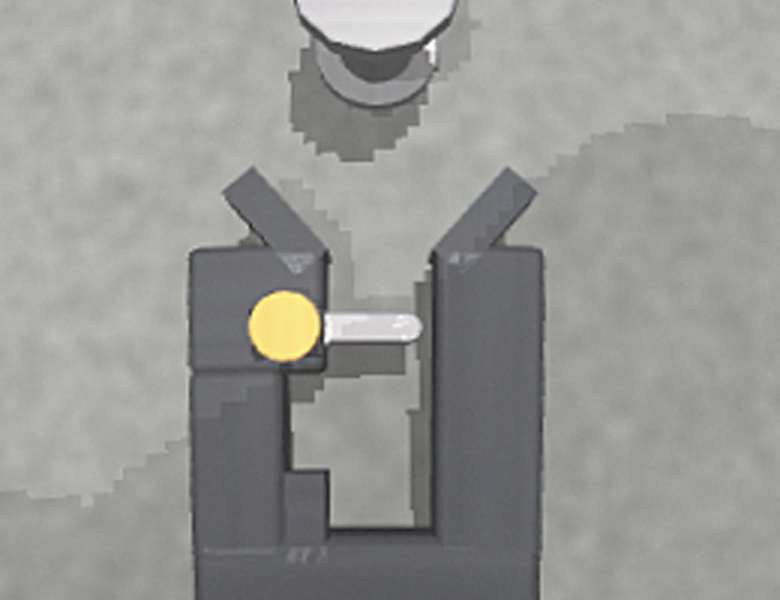

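>>> play_rows([
  [[0.005,-0.0004,0.0027,0],[0.015,-0.0004,0.0027,0],[0.025,-0.0004,0.0027,0],[0.033,-0.0004,0.0027,0],[0.036,-0.0004,0.0027,0]],
])

```text
t: 8.38
eef_pos: [0.5497, 0.0713, 0.2078]
ee_rot: [3.141, 0.0, -0.042]
force: [0.1, 1.1, -3.6]
width: 0.014
```

>>> play_rows([
  [[0.002,0,0,0],[0.004,0,0,0],[0.006,0,0,0],[0.008,0,0,0],[0.01,0,0,0]],
])

```text
t: 9.0
eef_pos: [0.5588, 0.0709, 0.2079]
ee_rot: [3.141, 0.001, -0.042]
force: [-1.8, 0.3, -2.8]
width: 0.0139
```

>>> play_rows([
  [[0.002,0,0,0],[0.004,0,0,0],[0.006,0,0,0],[0.008,0,0,0],[0.01,0,0,0]],
])

```text
t: 9.62
eef_pos: [0.5689, 0.0704, 0.2078]
ee_rot: [3.141, 0.001, -0.042]
force: [-5.2, 0.3, -1.4]
width: 0.0142
```

>>> play_rows([
  [[0.002,0,0,0],[0.004,0,0,0],[0.006,0,0,0],[0.008,0,0,0],[0.01,0,0,0]],
])

```text
t: 10.25
eef_pos: [0.5782, 0.0699, 0.2076]
ee_rot: [3.141, 0.002, -0.042]
force: [-8.7, 2.2, 0.9]
width: 0.014
```

>>> play_rows([
  [[0.002,0,0,0],[0.004,0,0,0],[0.006,0,0,0],[0.006,0,0,0]],
])

```text
t: 10.75
eef_pos: [0.5835, 0.0696, 0.2071]
ee_rot: [3.141, 0.004, -0.042]
force: [-11.6, 3.3, 0.0]
width: 0.0138
```

```bash
python3 - <<'E'
from station import arm,cams
from h import *
c=cams.camera_params("wrist");s=arm.get_state()
p,d=cams.grab_frame("wrist")
print(s['t'],s['eef_pos'],s['force'],s['moment'])
cv2.imwrite('pics/w6.png',cv2.resize(p[0:220,190:450],(780,660),interpolation=cv2.INTER_CUBIC)[:600,:,::-1])
E
```

```text
10.75 [0.58350875 0.06964268 0.20707004] [-1.15711296e+01  3.25378028e+00  9.94190393e-03] [1.1481503  3.81255144 0.25776434]
```

View pics/w6.png

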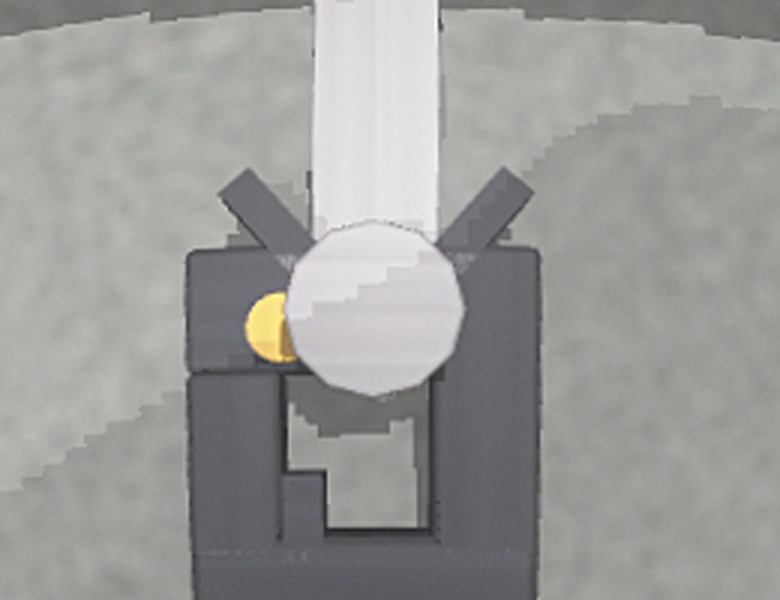

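The pin head (375,308) is centred in the mouth, with the pin bearing on the latch and the buffer compressing. I continue slowly.

>>> play_rows([
  [[0.001,0,0,0],[0.002,0,0,0],[0.003,0,0,0],[0.003,0,0,0]],
])

```text
t: 11.3
eef_pos: [0.5861, 0.0695, 0.2068]
ee_rot: [3.14, 0.005, -0.042]
force: [-10.5, 3.6, -1.8]
width: 0.014
```

>>> play_rows([
  [[0.001,0,0,0],[0.002,0,0,0],[0.003,0,0,0],[0.004,0,0,0],[0.004,0,0,0]],
])

```text
t: 11.92
eef_pos: [0.5929, 0.0698, 0.2082]
ee_rot: [-3.141, -0.002, -0.041]
force: [-0.5, -0.1, -3.6]
width: 0.0137
```

>>> play_rows([
  [[0.001,0,0,0],[0.002,0,0,0],[0.003,0,0,0],[0.003,0,0,0]],
])

```text
t: 12.42
eef_pos: [0.595, 0.0693, 0.2079]
ee_rot: [3.142, 0.0, -0.042]
force: [-0.1, -0.1, -4.3]
width: 0.0139
```

```bash
python3 - <<'E'
from station import arm,cams
from h import *
c=cams.camera_params("wrist");s=arm.get_state()
p,d=cams.grab_frame("wrist")
print(s['t'],s['eef_pos'],s['force'],s['moment'])
cv2.imwrite('pics/w7.png',cv2.resize(p[0:220,190:450],(780,660),interpolation=cv2.INTER_CUBIC)[:600,:,::-1])
E
```

```text
12.425 [0.5949801  0.06934574 0.20794048] [-0.11571126 -0.06426997 -4.33188145] [-0.02656884  0.39534284  0.00124363]
```

View pics/w7.png

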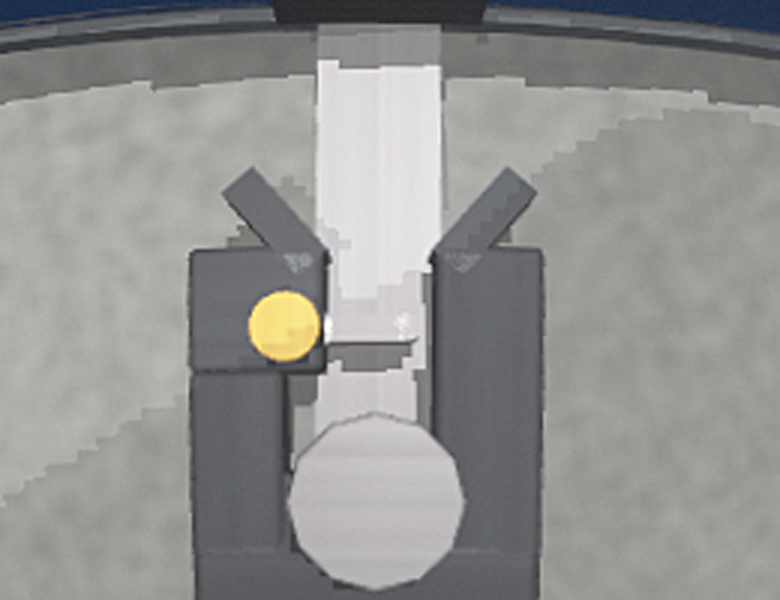

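The latch is shut: the bright bar lies across the mouth at (370,328), and the pin head is near the seat at (376,500). Now I draw the tray out.

>>> play_rows([
  [[-0.003,0,0,0],[-0.007,0,0,0],[-0.011,0,0,0],[-0.015,0,0,0],[-0.019,0,0,0]],
])

```text
t: 13.1
eef_pos: [0.5758, 0.0703, 0.2081]
ee_rot: [-3.141, -0.0, -0.042]
force: [1.9, -0.4, -5.2]
width: 0.0138
```

>>> play_rows([
  [[-0.003,0,0,0],[-0.007,0,0,0],[-0.011,0,0,0],[-0.015,0,0,0],[-0.019,0,0,0]],
])

```text
t: 13.72
eef_pos: [0.5572, 0.0712, 0.2081]
ee_rot: [-3.141, -0.001, -0.042]
force: [4.0, -0.9, -6.5]
width: 0.0137
```

>>> play_rows([
  [[-0.004,0,0,0],[-0.008,0,0,0],[-0.012,0,0,0],[-0.016,0,0,0],[-0.02,0,0,0]],
])

```text
t: 14.35
eef_pos: [0.5369, 0.072, 0.2081]
ee_rot: [-3.141, -0.0, -0.042]
force: [5.4, 0.4, -4.3]
width: 0.0142
```

>>> play_rows([
  [[-0.004,0,0,0],[-0.008,0,0,0],[-0.012,0,0,0],[-0.016,0,0,0],[-0.02,0,0,0]],
])

```text
t: 14.98
eef_pos: [0.5169, 0.0728, 0.2081]
ee_rot: [-3.141, -0.0, -0.042]
force: [4.4, 1.9, -3.9]
width: 0.0138
```

>>> play_rows([
  [[-0.002,0,0,0],[-0.004,0,0,0],[-0.006,0,0,0],[-0.008,0,0,0],[-0.01,0,0,0]],
])

```text
t: 15.6
eef_pos: [0.507, 0.0732, 0.208]
ee_rot: [-3.141, -0.0, -0.042]
force: [5.0, 2.1, -2.6]
width: 0.0138
```

>>> play_rows([
  [[-0.001,0,0,0],[-0.002,0,0,0],[-0.003,0,0,0],[-0.004,0,0,0],[-0.004,0,0,0]],
])

```text
t: 16.23
eef_pos: [0.5029, 0.0732, 0.2079]
ee_rot: [3.141, 0.0, -0.042]
force: [2.6, 2.0, -3.1]
width: 0.0142
```

>>> play_rows([
  [[-0.001,0,0,0],[-0.002,0,0,0],[-0.003,0,0,0],[-0.004,0,0,0],[-0.004,0,0,0]],
])

```text
t: 16.85
eef_pos: [0.4991, 0.0735, 0.208]
ee_rot: [-3.141, -0.0, -0.042]
force: [5.7, 0.7, -5.6]
width: 0.0139
```

>>> play_rows([
  [[-0.001,0,0,0],[-0.002,0,0,0],[-0.003,0,0,0],[-0.003,0,0,0],[-0.003,0,0,0]],
])

```text
t: 17.48
eef_pos: [0.4964, 0.0736, 0.208]
ee_rot: [-3.141, -0.001, -0.042]
force: [7.2, 1.2, -6.7]
width: 0.0138
```

```bash
python3 - <<'E'
from station import arm,cams
from h import *
s=arm.get_state();print(s['t'],s['eef_pos'],s['force'],s['moment'])
c=cams.camera_params("wrist");p,d=cams.grab_frame("wrist");np.savez('w8.npz',p=p,d=d,pos=c['position'],att=c['attitude'],K=c['intrinsics'])
a=cv2.resize(p[0:220,190:450],(520,440),interpolation=cv2.INTER_CUBIC)
t,d=cams.grab_frame("top");b=cv2.resize(t[90:250,240:341],(278,440),interpolation=cv2.INTER_CUBIC)
np.savez('top2.npz',p=t,d=d)
cv2.imwrite('pics/w8.png',np.hstack([a,b])[:,:,::-1])
E
```

```text
17.475 [0.49644467 0.07363544 0.2079852 ] [ 7.24265434  1.20925222 -6.66981849] [ 0.26443226 -2.57048114  0.13883697]
```

View pics/w8.png

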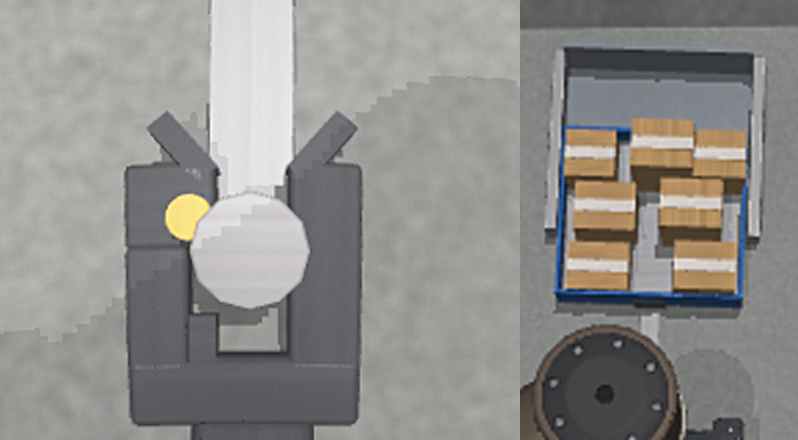

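```bash
python3 - <<'E'
from station import cams
from h import *
c=cams.camera_params("top");v,u=np.mgrid[0:480,0:640]
for n in('top.npz','top2.npz'):
    b=np.load(n)['p'].astype(int);blue=(b[...,2]>110)&(b[...,0]<70)
    uv=[(k,np.nonzero(blue[165:215,k])[0].max()+165) for k in range(262,316) if blue[165:215,k].any()]
    q=to_plane(c,uv,.052);a=np.polyfit(q[:,1],q[:,0],1);print(n,np.polyval(a,.066),np.degrees(a[0]),len(uv))
f=np.load('w8.npz');c=dict(position=f['pos'],attitude=f['att'],intrinsics=f['K'])
print('pin now',f_plane(c,[190+249/2,250/2],.04))
E
```

```text
top.npz 0.735581330530398 2.8856067725654295 49
top2.npz 0.6710952829691299 2.7179526140879195 50
pin now [[0.57843421 0.07174792 0.04      ]]
```

>>> play_rows([
  [[-0.0007,0,0,0],[-0.0015,0,0,0],[-0.0015,0,0,0],[-0.0015,0,0,0]],
])

```text
t: 18.08
eef_pos: [0.4951, 0.0737, 0.208]
ee_rot: [-3.141, -0.001, -0.042]
force: [7.8, 0.9, -6.4]
width: 0.0137
```

```bash
python3 - <<'E'
from station import arm,cams
from h import *
L=[]
for i in range(3):
    t,d=cams.grab_frame("top");s=arm.get_state();L.append(np.r_[s['force'],s['moment']])
print(np.mean(L,0))
c=cams.camera_params("top");b=t.astype(int);blue=(b[...,2]>110)&(b[...,0]<70)
uv=[(k,np.nonzero(blue[165:215,k])[0].max()+165) for k in range(262,316) if blue[165:215,k].any()]
q=to_plane(c,uv,.052);a=np.polyfit(q[:,1],q[:,0],1);print(np.polyval(a,.066),np.degrees(a[0]),len(uv))
E
```

```text
[ 8.38052359  0.90665535 -5.9240325   0.18676381 -2.8552705   0.06703056]
0.6710952829691299 2.7179526140879195 50
```

>>> play_rows([
  [[0.004,0,0,0],[0.008,0,0,0],[0.012,0,0,0],[0.016,0,0,0],[0.018,0,0,0]],
])

```text
t: 18.85
eef_pos: [0.5119, 0.0724, 0.2074]
ee_rot: [3.141, 0.002, -0.043]
force: [0.5, 0.7, -4.3]
width: 0.014
```

>>> play_rows([
  [[0,0,0.001,0],[0,0,0.002,0],[0,0,0.003,0],[0,0,0.0033,0],[0,0,0.0033,0]],
])

```text
t: 19.48
eef_pos: [0.5122, 0.0728, 0.205]
ee_rot: [3.141, 0.0, -0.042]
force: [-4.8, 0.0, 5.5]
width: 0.0141
```

>>> play_rows([
  [[0,0,-0.0005,0],[0,0,-0.0005,0],[0,0,-0.0005,0]],
])

```text
t: 19.85
eef_pos: [0.5127, 0.073, 0.2052]
ee_rot: [-3.141, -0.0, -0.042]
force: [-1.1, 0.0, -1.5]
width: 0.0137
```

>>> play_rows([
  [[0,0,0,0],[0,0,0,0],[0,0,0,0],[0,0,0,0],[0,0,0,0]],
], grip=0)

```text
t: 20.48
eef_pos: [0.5125, 0.0729, 0.2052]
ee_rot: [-3.142, -0.0, -0.042]
force: [-0.1, -0.4, 0.5]
width: 0.0584
```

>>> play_rows([
  [[0,0,0,0],[0,0,0,0],[0,0,-0.03,0],[0,0,-0.08,0],[0,0,-0.1,0]],
])

```text
t: 21.1
eef_pos: [0.5131, 0.0731, 0.308]
ee_rot: [-3.14, -0.004, -0.041]
force: [0.7, 0.5, 0.7]
width: 0.0873
```

>>> play_rows([
  [[0,0,-0.05,0],[0,0,-0.08,0],[0,0,-0.08,0],[0,0,-0.08,0]],
])

```text
t: 21.6
eef_pos: [0.5122, 0.0728, 0.3846]
ee_rot: [-3.142, 0.001, -0.042]
force: [-0.1, -0.5, -1.2]
width: 0.0873
```

```bash
python3 - <<'E'
from station import arm,cams
from h import *
s=arm.get_state();print(s['t'],s['eef_pos'],s['force'],s['width'])
cams.grab_frame("top");cams.grab_frame("top")
c=cams.camera_params("wrist");p,d=cams.grab_frame("wrist");np.savez('w9.npz',p=p,d=d,pos=c['position'],att=c['attitude'],K=c['intrinsics'])
a=cv2.resize(p[0:300,190:450],(520,600),interpolation=cv2.INTER_CUBIC)
t,d=cams.grab_frame("side")
cv2.imwrite('pics/w9.png',np.hstack([a,np.zeros((600,8,3),np.uint8),cv2.resize(t[100:440,170:324],(272,600))])[:,:,::-1])
t,d=cams.grab_frame("top")
c=cams.camera_params("top");b=t.astype(int);blue=(b[...,2]>110)&(b[...,0]<70)
uv=[(k,np.nonzero(blue[165:215,k])[0].max()+165) for k in range(262,316) if blue[165:215,k].any()]
q=to_plane(c,uv,.052);a=np.polyfit(q[:,1],q[:,0],1);print(np.polyval(a,.066),len(uv))
E
```

```text
21.6 [0.51215972 0.07276429 0.38462405] [-0.09220959 -0.54319033 -1.21247333] 0.0872605430291127
0.671163109132729 22
```

View pics/w9.png

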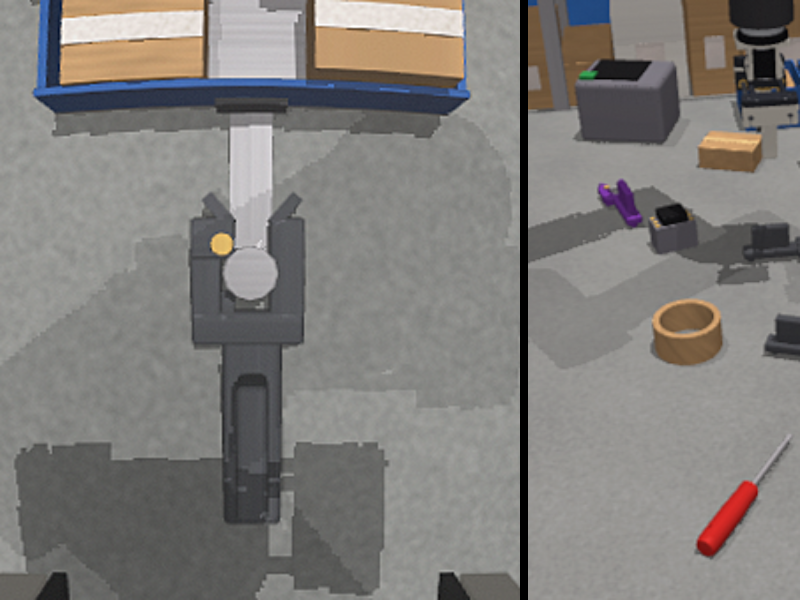

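The hook lies flat, the pin head (250,272) is inside the mouth behind the latch, and the tray plate has not moved (x 0.671). The gripper is clear, so I hand in.

```bash
python3 -c "
from station import job_done
print(job_done())"
```

```text
the job is handed in; nothing more can be done
None
```

I carried out the task and handed it in at about 22 s of robot time; no verdict was reported.

- **Coupling:** I took the dark two-jawed hook with the latch. I pushed its mouth onto the pin, with a wrist force of up to about 12 N. The force dropped to zero as the pin passed the latch, and the wrist picture showed the latch bar shut behind the pin.
- **Drawing out:** I pulled the tray out at about 4–8 N. It moved about 64.5 mm. I put its start at about 5 mm out, so it should be close to the full 70 mm. At the end the force still rose while the tray plate stayed put, which points to the front stop.
- **Release:** I slackened the pull, set the hook on the bench and released it. The gripper then rose about 0.18 m, clear of everything.

**Last checks:**
- The tray plate was still at x 0.671, measured on only part of its edge (22 of 50 columns).
- The hook looked flat, with the pin about 10 mm in front of the seat.
- The latch was partly hidden under the pin head in that last picture, so the clear sight of it shut is the one before the pull.
- Setting the hook down gave a brief contact force (about -5 N along x, about +5 N up). It went away when I raised the arm 0.5 mm.
- I did not measure whether the bystanders had moved. No contact with them was planned.

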